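Show the cook the dressing ingredients in order

TASK

A cook is about to mix a dressing and wants to be shown what goes in, in order: point at the mustard jar, then at the spice jar that stands on the chopping board, then at the lemon. Point from straight above the middle of each thing with the fingertips about 3 cm over its top, and stay there for two seconds each time. Touch nothing, shift nothing, and in between travel about a hand's breadth above the tops of the things (a wall cabinet hangs over the back of the worktop), so that you point at none of the others on the way.

Things in the scene. Friction and masses are not known exactly. Their poses are not given: they have to be found in the camera images.
- board: A wooden chopping board lying flat, 235 x 340 x 22 mm (its x, y, z), fixed to the worktop; origin at the centre of its underside. Over the rear of the worktop hang wall cabinets: underside 0.66 m above the worktop, door handles at x = 0.57 m from the robot's base axis and beyond; fingertips 0.20 m above the worktop clear all the things listed and leave room under the cabinets.
- mustard_jar_top (a point): The mustard jar: a squat glass jar with a flat metal screw lid, 64 mm in diameter, 90 mm high. It stands on the worktop to the left of the chopping board, in a group of four with the tin, the yoghurt pot and the salt shaker; which place is whose varies. The point is the middle of its highest part, z up.
- mustard_jar: The same thing, origin at the centre of its underside, 90 mm below the point above; it stands loose and upright, z up.
- board_jar_top (a point): The wanted spice jar: glass with a wide screw cap, 45 mm in diameter, 106 mm high. It is the only spice jar on the chopping board (whose top is 22 mm above the worktop), among the lemon, the tomato and the garlic; which place is whose varies. The point is the middle of its highest part, z up.
- board_jar: The same thing, origin at the centre of its underside, 106 mm below the point above; it stands loose and upright, z up.
- lemon_top (a point): The lemon, 83 mm long, 58 mm wide and high, lying on the chopping board, its long axis any way round. The point is the middle of its highest part, z up.
- lemon: The same thing, origin at the centre of its underside, 58 mm below the point above; it stands loose and upright, z up.
- tomato_top (a point): A round tomato, 65 mm wide, 66 mm high with its stalk, on the chopping board. Bystander. The point is the middle of its highest part, z up.
- tomato: The same thing, origin at the centre of its underside, 66 mm below the point above; it stands loose and upright, z up.
- garlic_top (a point): A bulb of garlic, 50 mm wide, 51 mm high, on the chopping board. Bystander. The point is the middle of its highest part, z up.
- garlic: The same thing, origin at the centre of its underside, 51 mm below the point above; it stands loose and upright, z up.
- tin_small_top (a point): A small food tin, a plain cylinder 57 mm in diameter, 72 mm high, in the group on the left. Bystander. The point is the middle of its highest part, z up.
- tin_small: The same thing, origin at the centre of its underside, 72 mm below the point above; it stands loose and upright, z up.
- yoghurt_pot_top (a point): A yoghurt pot, wider at the top, 72 mm in diameter, 71 mm high, in the group on the left. Bystander. The point is the middle of its highest part, z up.
- yoghurt_pot: The same thing, origin at the centre of its underside, 71 mm below the point above; it stands loose and upright, z up.
- salt_shaker_top (a point): A salt shaker, slim, with a domed top, 44 mm in diameter, 90 mm high, leaning by some 2 degrees on its uneven foot, in the group on the left. Bystander. The point is the middle of its highest part, z up.
- salt_shaker: The same thing, origin at the centre of its underside, 90 mm below the point above; it stands loose and upright, z up.
- back_jar_a_top (a point): A spice jar of the same kind as the wanted one (45 mm in diameter, 106 mm high), but standing on the worktop behind the board. Bystander. The point is the middle of its highest part, z up.
- back_jar_a: The same thing, origin at the centre of its underside, 106 mm below the point above; it stands loose and upright, z up.
- back_jar_b_top (a point): Another spice jar of that kind (45 mm in diameter, 106 mm high), beside the former behind the board. Bystander. The point is the middle of its highest part, z up.
- back_jar_b: The same thing, origin at the centre of its underside, 106 mm below the point above; it stands loose and upright, z up.

How it is judged:
By the outcome, as a careful person would: the job done as asked, in the order asked, and still so for the second after the job is handed in, with the robot touching nothing.
It also fails if it takes over 48 s, if anything falls off the work surface, if the arm or the gripper's body presses on something with over 40 N, if the wrist force passes 120 N, or if a joint passes its speed limit or range.

ROBOT

A 6-joint arm with a two-finger parallel gripper is mounted at the origin on a cart in front of the work surface, level with it; the furniture and walls round the work are solid. World frame = base frame: x ahead of the robot, y to its left, z up, the work surface at z = 0. Lengths are in m, angles in rad, forces in N, time in s.
With the tool pointing down it reaches from about 0.35 to 0.975 m from the base axis. Payload 4.9 kg.
Tool frame: the origin (TCP) lies midway between the tips of the shut fingers; the grasp point (between the pads) lies 19 mm behind it; z points along the fingers, y is the line along which they close (so a half turn about z gives the same grasp; the last joint's range is limited). The gripper opens to 85 mm and grips with 20 to 120 N. Pads are 22 mm wide; open, the fingers measure 114 mm over their backs; the gripper's body (76 mm by 85 mm) begins 54 mm behind the grasp point. The pads swing forward as they close: fully open they stand 13 mm farther back than shut.
Start: joints at [1.136, 0.053, 1.613, -0, 1.476, -0.119], TCP at [0.194, 0.594, 0.231] pointing down, gripper open.
Joint ranges: [-3.01, 3.01], [-1.01, 2.22], [0.06, 2.58], [-1.02, 4.17], [0.09, 2.62], [-3.14, 3.14]. Speed limits (rad/s): [2.57, 2.57, 3.14, 3.14, 3.14, 3.14].

INTERFACE

Orientations are given as a unit quaternion [w, x, y, z].
In Python, from plant import * gives the robot as it stands.
- The arm moves only by the tool jog_arm, never from a script. Its argument "targets" is a list of rows, each a list of 3 entries, a list of its own where there are three numbers: the shift along the tool's x, y, z in units of 25 mm (1.0 is 25 mm), then the turn, a rotation vector about the tool's x, y, z in units of 8 degrees (1.0 is 8 degrees), then the opening in per cent of the stroke, from 0 (shut) to 100 (fully open). A call has 1 to 8 rows; each row is the pose to reach, as a shift and turn from the pose commanded when the call began, along the tool's axes at that moment; what a row does not reach only later rows make up. A row lasts 1/8 s, in which the tool goes at most 62.5 mm and 10.7 degrees, less where a joint would pass 70% of its speed; a pose out of reach is approached as far as the arm can. A call with a gripper value outside its range is refused whole. The fingers move at their own pace and stop on an object; the grip force is fixed at half the most. Time passes only in rows, so rows that repeat a pose let the fingers close. It gives the time, the measured TCP pose, the force, the opening and the grip force at its end, in the units of the state.
- state(): the state, without advancing time (a new reading comes with each control period).
- grab_frame(name): name is "scene" or "side" or "wrist"; returns (picture, depth): 384x512x3 uint8, red, green, blue; 384x512 float32, m along the optical axis (not along the pixel's ray), 0 where there is no reading.
- camera_params(name): a dict with "fovy" (degrees; the focal length in pixels is half the picture's height over the tangent of half this angle, whatever the lens; pixels are square), "cx", "cy" (the principal point, pixels), "rvec" (rotation vector, rad) and "tvec" (3), from world to camera coordinates, as OpenCV has them; the wrist camera has in their place "hand_eye" (4x4, takes a point from camera to tool coordinates, whose origin is the TCP and whose axes are the flange's). Camera axes: x right, y down, z forward; pixel columns grow to the right and rows downward; lengths in m; the calibration is good to about 2 mm. A picture is of the moment at which its call begins: read the wrist's pose just before it. camera_params takes no time and is no camera call.
- job_done(): hands the job in; it is judged then, once.
The state is a dict: "time": time; "joint_pos": joint angles; "joint_vel": joint speeds; "joint_efforts": joint torques, N m; "tool_pos": TCP position; "tool_rot": TCP orientation; "contact_force": force on the tool from outside, world axes, zero at the start; "ft_torque": the same for the moment, N m; "gripper_width": opening from 0.0 (shut) to 1.0 (fully open); "grasp_force": force on a finger pad.
Only numpy, scipy, OpenCV 4.12 (cv2) and the standard library are available. Lean on these libraries where they do the work, as an engineer would, in place of code of your own. Each camera call takes 0.05 s, during which the arm holds its last target. There are 200 camera calls.

## Working session

There is one attempt and no reset: what is moved stays moved. The work goes in short steps, Python scripts to look and compute and a tool call to move; the robot and the scene stay as the last step left them, time stands still between calls to the robot, and variables do not carry over. Pictures are saved under pics/ and viewed, at most 10 in all, crops included, and the job is handed in when it is done.

Besides the shell and the picture viewer there is one more tool, called in YAML: its name, and indented under it one key for each argument. jog_arm: Moves the arm, as the interface text tells. Its arguments: {"type":"object","properties":{"targets":{"type":"array"}},"required":["targets"]}

```bash
mkdir -p pics
cat > h.py <<'E'
from plant import *
import numpy as np, cv2
from scipy.spatial.transform import Rotation as R
def cloud(name):
    s=state(); p=camera_params(name); im,d=grab_frame(name)
    f=192/np.tan(np.radians(p["fovy"])/2)
    v,u=np.mgrid[:384,:512]
    c=np.stack([(u-p["cx"])/f*d,(v-p["cy"])/f*d,d],-1)
    if "rvec" in p:
        Rm=cv2.Rodrigues(np.array(p["rvec"],float))[0]
        w=(c-np.array(p["tvec"]).ravel())@Rm
    else:
        H=np.array(p["hand_eye"]); t=c@H[:3,:3].T+H[:3,3]
        q=np.array(s["tool_rot"]); w=R.from_quat(q[[1,2,3,0]]).apply(t.reshape(-1,3)).reshape(t.shape)+s["tool_pos"]
    w[d==0]=np.nan
    return im,d,w
E
python3 - <<'E'
from h import *
for n in("scene","side","wrist"):
    im,d,w=cloud(n); cv2.imwrite(f"pics/{n}0.png",im[...,::-1]); np.save(n+"0.npy",w)
    p=camera_params(n); print(n,p)
print(state())
E
```

```text
scene {'fovy': 56.320845564154745, 'cx': 248.7454555657863, 'cy': 193.93953073798284, 'rvec': array([ 0.93109662, -2.55789355,  0.96480514]), 'tvec': array([0.48225435, 0.31829508, 0.78650172])}
side {'fovy': 55.495489629860764, 'cx': 257.33196742587165, 'cy': 196.27522864516345, 'rvec': array([ 0.17508683, -2.50143449,  1.74411682]), 'tvec': array([0.59131856, 0.11042263, 0.9424823 ])}
wrist {'fovy': 59.90983116673061, 'cx': 258.418069354841, 'cy': 190.3415586469534, 'hand_eye': array([[-3.97486323e-04, -9.63988832e-01, -2.65942426e-01,
         6.60363757e-02],
       [ 9.99999910e-01, -4.22306383e-04,  3.61444752e-05,
        -1.75913319e-04],
       [-1.47152055e-04, -2.65942388e-01,  9.63988913e-01,
        -1.42680781e-01],
       [ 0.00000000e+00,  0.00000000e+00,  0.00000000e+00,
         1.00000000e+00]])}
{'time': 0.15, 'joint_pos': array([ 1.13599611e+00,  5.32386129e-02,  1.61398649e+00, -1.78450403e-05,
        1.47599010e+00, -1.19001142e-01]), 'joint_vel': array([-0.00031665, -0.00249365, -0.0044307 ,  0.00056927, -0.00278435,
        0.00157955]), 'joint_efforts': array([ 5.32966424e-04, -3.94238877e+01, -3.70722198e+01, -1.34742572e-04,
        4.64540266e-03,  4.23890231e-05]), 'tool_pos': array([0.19390827, 0.59364581, 0.23032   ]), 'tool_rot': array([-2.13239765e-04,  1.57243332e-01,  9.87559556e-01, -7.82800556e-04]), 'contact_force': array([0.18798644, 0.1540746 , 0.10650715]), 'ft_torque': array([-0.02106133,  0.01622466,  0.00248735]), 'grasp_force': 0.0, 'gripper_width': 1.0007080897682357}
```

View pics/scene0.png

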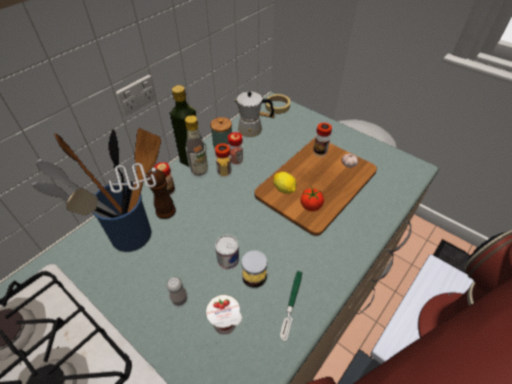

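View pics/side0.png

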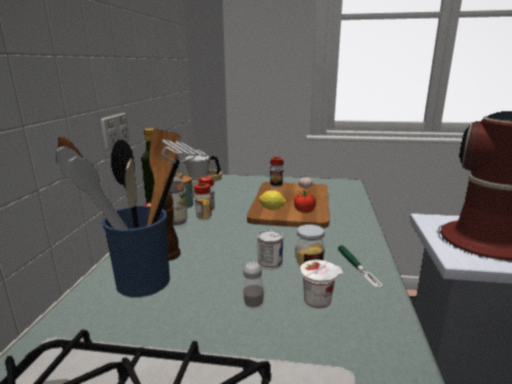

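The scene view shows the mustard jar (yellow contents, metal lid) at about (254,262), the tin at (228,250), the salt shaker at (177,290) and the yoghurt pot at (224,310). On the board are the spice jar (323,137), lemon (285,182), tomato (312,200) and garlic (350,159). The side view agrees: mustard (310,245), board jar (277,170), lemon (273,200).

Run:
```python
import numpy as np, cv2
B={"scene":dict(mustard=(238,245,272,290),bjar=(312,120,334,156),lemon=(270,168,299,196),tomato=(300,186,326,212),garlic=(340,150,360,168),tin=(213,233,242,270),salt=(166,274,188,306),yog=(204,293,244,330)),
"side":dict(mustard=(293,223,327,268),bjar=(268,155,286,187),lemon=(257,189,288,211),tin=(256,229,285,268))}
for n in B:
    w=np.load(n+"0.npy")
    for k,(a,b,c,d) in B[n].items():
        p=w[b:d,a:c].reshape(-1,3); p=p[~np.isnan(p[:,0])]
        lo=.033 if k in("bjar","lemon","tomato","garlic") else .012
        p=p[(p[:,2]>lo)]
        med=np.median(p,0); p=p[np.hypot(*(p-med)[:,:2].T)<.06]
        zt=np.percentile(p[:,2],98); t=p[p[:,2]>zt-.008].astype(np.float32)
        (cx,cy),r=cv2.minEnclosingCircle(t[:,:2].copy())
        lo_,hi_=np.percentile(p,1,0),np.percentile(p,99,0)
        print(n,k,len(p),"zt %.3f"%zt,"topmean",t.mean(0).round(3),len(t),"circ %.3f %.3f r%.3f"%(cx,cy,r),"ext",lo_.round(3),hi_.round(3))
```

```text
scene mustard 849 zt 0.093 topmean [0.452 0.193 0.09 ] 479 circ 0.454 0.192 r0.030 ext [0.422 0.166 0.019] [0.48  0.223 0.093]
scene bjar 459 zt 0.130 topmean [ 0.572 -0.281  0.128] 124 circ 0.574 -0.283 r0.023 ext [ 0.55  -0.302  0.035] [ 0.592 -0.261  0.131]
scene lemon 390 zt 0.081 topmean [ 0.564 -0.078  0.077] 144 circ 0.565 -0.082 r0.026 ext [ 0.528 -0.099  0.043] [ 0.6   -0.053  0.082]
scene tomato 430 zt 0.080 topmean [ 0.471 -0.077  0.074] 115 circ 0.475 -0.078 r0.025 ext [ 0.44  -0.1    0.038] [ 0.498 -0.047  0.081]
scene garlic 176 zt 0.067 topmean [ 0.472 -0.287  0.063] 36 circ 0.472 -0.288 r0.014 ext [ 0.449 -0.307  0.036] [ 0.495 -0.268  0.071]
scene tin 648 zt 0.073 topmean [0.541 0.191 0.07 ] 381 circ 0.523 0.197 r0.049 ext [0.513 0.165 0.014] [0.568 0.219 0.074]
scene salt 451 zt 0.089 topmean [0.555 0.346 0.086] 133 circ 0.556 0.345 r0.016 ext [0.535 0.329 0.014] [0.569 0.366 0.09 ]
scene yog 966 zt 0.073 topmean [0.433 0.319 0.07 ] 886 circ 0.431 0.318 r0.040 ext [0.394 0.285 0.023] [0.468 0.351 0.073]
side mustard 997 zt 0.090 topmean [0.452 0.199 0.088] 321 circ 0.451 0.195 r0.031 ext [0.422 0.171 0.017] [0.483 0.226 0.09 ]
side bjar 371 zt 0.127 topmean [ 0.571 -0.274  0.125] 54 circ 0.571 -0.280 r0.022 ext [ 0.55  -0.296  0.034] [ 0.593 -0.257  0.127]
side lemon 370 zt 0.077 topmean [ 0.564 -0.071  0.074] 82 circ 0.563 -0.075 r0.025 ext [ 0.528 -0.084  0.034] [ 0.601 -0.05   0.078]
side tin 807 zt 0.071 topmean [0.54  0.195 0.068] 307 circ 0.541 0.193 r0.030 ext [0.513 0.166 0.013] [0.566 0.222 0.071]
```

Measured top heights of 0.09, 0.128 and 0.08 match the text for mustard, board jar and lemon. The first move goes halfway to above the mustard with the fingers shut.

jog_arm:
  targets:
    - [[-0.5, -0.4, 0], [0, 0, 0], 0]
    - [[-1.4, -1.1, 0.1], [0, 0, 0], 0]
    - [[-2.4, -1.9, 0.2], [0, 0, 0], 0]
    - [[-3.4, -2.8, 0.3], [0, 0, 0], 0]
    - [[-4.4, -3.6, 0.4], [0, 0, 0], 0]
    - [[-5.4, -4.4, 0.5], [0, 0, 0], 0]
    - [[-6.4, -5.2, 0.5], [0, 0, 0], 0]
    - [[-7.4, -6.0, 0.6], [0, 0, 0], 0]

```text
time: 1.15
tool_pos: [0.3241, 0.3923, 0.2163]
tool_rot: [0.0, 0.157, 0.988, 0.0]
contact_force: [0.2, 0.8, -1.3]
gripper_width: -0.001
grasp_force: 0.0
```

jog_arm:
  targets:
    - [[-1.0, -0.8, 0.1], [0, 0, 0], 0]
    - [[-2.0, -1.6, 0.2], [0, 0, 0], 0]
    - [[-3.0, -2.4, 0.3], [0, 0, 0], 0]
    - [[-4.0, -3.3, 0.4], [0, 0, 0], 0]
    - [[-5.0, -4.1, 0.5], [0, 0, 0], 0]
    - [[-6.0, -4.9, 0.5], [0, 0, 0], 0]
    - [[-6.9, -5.6, 0.6], [0, 0, 0], 0]
    - [[-7.4, -6.0, 0.6], [0, 0, 0], 0]

```text
time: 2.15
tool_pos: [0.4528, 0.1923, 0.201]
tool_rot: [-0.0, 0.158, 0.987, -0.0]
contact_force: [-0.5, 0.1, 0.8]
gripper_width: -0.0
grasp_force: 0.0
```

Run:
```python
from h import *
im,d,w=cloud("wrist"); cv2.imwrite("pics/w1.png",im[...,::-1]); np.save("w1.npy",w)
s=state(); print(s["time"],s["tool_pos"],s["tool_rot"],s["joint_pos"],s["gripper_width"],s["contact_force"])
q=np.array(s["tool_rot"]); Rm=R.from_quat(q[[1,2,3,0]])
print(Rm.inv().apply(np.array([.452,.194,.12])-s["tool_pos"])/.025)
p=w.reshape(-1,3); p=p[~np.isnan(p[:,0])]
t=p[(abs(p[:,2]-.09)<.006)&(np.hypot(p[:,0]-.452,p[:,1]-.194)<.05)].astype(np.float32)
print(len(t),t.mean(0) if len(t) else 0, cv2.minEnclosingCircle(t[:,:2].copy()) if len(t) else 0)
```

```text
2.2 [0.45356924 0.19155849 0.20118253] [ 2.66344647e-04  1.58413636e-01  9.87372631e-01 -5.79377094e-04] [ 2.49065249e-01 -2.52837047e-01  1.94723207e+00 -1.28480695e-03
  1.44716872e+00 -1.00340501e+00] 0.00029544218966190926 [ 0.342009   -0.94155796  0.57573307]
[0.09247413 0.07656393 3.24715714]
4224 [0.4512573  0.19312286 0.08992417] ((0.45203518867492676, 0.19296017289161682), 0.029753195121884346)
```

The wrist view puts the lid at (0.452, 0.193, 0.090). Next I descend and hold.

jog_arm:
  targets:
    - [[0.1, 0.1, 0.4], [0, 0, 0], 0]
    - [[0.1, 0.1, 1.0], [0, 0, 0], 0]
    - [[0.1, 0.1, 1.7], [0, 0, 0], 0]
    - [[0.1, 0.1, 2.3], [0, 0, 0], 0]
    - [[0.1, 0.1, 2.8], [0, 0, 0], 0]
    - [[0.1, 0.1, 3.1], [0, 0, 0], 0]
    - [[0.1, 0.1, 3.2], [0, 0, 0], 0]
    - [[0.1, 0.1, 3.2], [0, 0, 0], 0]

```text
time: 3.2
tool_pos: [0.4513, 0.1972, 0.1216]
tool_rot: [0.0, 0.157, 0.988, 0.0]
contact_force: [-0.1, -0.2, -0.7]
gripper_width: 0.0
grasp_force: 0.0
```

jog_arm:
  targets:
    - [[0, 0, 0], [0, 0, 0], 0]
    - [[0, 0, 0], [0, 0, 0], 0]
    - [[0, 0, 0], [0, 0, 0], 0]
    - [[0, 0, 0], [0, 0, 0], 0]
    - [[0, 0, 0], [0, 0, 0], 0]
    - [[0, 0, 0], [0, 0, 0], 0]
    - [[0, 0, 0], [0, 0, 0], 0]
    - [[0, 0, 0], [0, 0, 0], 0]

```text
time: 4.2
tool_pos: [0.451, 0.1971, 0.1213]
tool_rot: [-0.0, 0.157, 0.988, 0.0]
contact_force: [1.4, 0.3, 0.1]
gripper_width: 0.004
grasp_force: 0.0
```

jog_arm:
  targets:
    - [[0, 0, 0], [0, 0, 0], 0]
    - [[0, 0, 0], [0, 0, 0], 0]
    - [[0, 0, 0], [0, 0, 0], 0]
    - [[0, 0, 0], [0, 0, 0], 0]
    - [[0, 0, 0], [0, 0, 0], 0]
    - [[0, 0, 0], [0, 0, 0], 0]
    - [[0, 0, 0], [0, 0, 0], 0]
    - [[0, 0, 0], [0, 0, 0], 0]

```text
time: 5.2
tool_pos: [0.451, 0.1972, 0.1213]
tool_rot: [-0.0, 0.157, 0.988, -0.0]
contact_force: [0.0, 0.3, -0.1]
gripper_width: -0.004
grasp_force: 0.0
```

jog_arm:
  targets:
    - [[0, 0, 0], [0, 0, 0], 0]
    - [[0, 0, 0], [0, 0, 0], 0]
    - [[0, 0, -0.3], [0, 0, 0], 0]
    - [[0, 0, -0.9], [0, 0, 0], 0]
    - [[0, 0, -1.6], [0, 0, 0], 0]
    - [[0, 0, -2.3], [0, 0, 0], 0]
    - [[0, 0, -2.9], [0, 0, 0], 0]
    - [[0, 0, -3.2], [0, 0, 0], 0]

```text
time: 6.2
tool_pos: [0.4516, 0.1973, 0.203]
tool_rot: [0.001, 0.157, 0.988, 0.0]
contact_force: [-0.1, -0.2, -1.1]
gripper_width: -0.001
grasp_force: 0.0
```

Run:
```python
from h import *
s=state(); print(s["time"],s["tool_pos"])
q=np.array(s["tool_rot"]); Rm=R.from_quat(q[[1,2,3,0]])
print(Rm.inv().apply(np.array([.572,-.281,.205])-s["tool_pos"])/.025)
```

```text
6.2 [0.45157725 0.19731913 0.20302211]
[-10.52013558 -16.69107412  -0.07985281]
```

jog_arm:
  targets:
    - [[-0.3, -0.5, 0], [0, 0, 0], 0]
    - [[-1.0, -1.5, 0], [0, 0, 0], 0]
    - [[-1.7, -2.6, 0], [0, 0, 0], 0]
    - [[-2.4, -3.7, 0], [0, 0, 0], 0]
    - [[-3.1, -4.9, 0], [0, 0, 0], 0]
    - [[-3.8, -6.0, 0], [0, 0, 0], 0]
    - [[-4.5, -7.1, 0], [0, 0, 0], 0]
    - [[-5.2, -8.2, 0], [0, 0, 0], 0]

```text
time: 7.2
tool_pos: [0.5103, -0.04, 0.2002]
tool_rot: [-0.001, 0.158, 0.988, -0.0]
contact_force: [-0.5, -0.4, -0.2]
gripper_width: -0.0
grasp_force: 0.0
```

jog_arm:
  targets:
    - [[-0.7, -1.2, 0], [0, 0, 0], 0]
    - [[-1.4, -2.4, 0], [0, 0, 0], 0]
    - [[-2.1, -3.5, 0], [0, 0, 0], 0]
    - [[-2.9, -4.7, 0], [0, 0, 0], 0]
    - [[-3.7, -5.9, 0], [0, 0, 0], 0]
    - [[-4.5, -7.1, 0], [0, 0, 0], 0]
    - [[-5.1, -8.1, 0], [0, 0, 0], 0]
    - [[-5.3, -8.5, 0], [0, 0, 0], 0]

```text
time: 8.2
tool_pos: [0.57, -0.283, 0.2]
tool_rot: [-0.001, 0.158, 0.987, 0.0]
contact_force: [-0.6, 1.1, -0.0]
gripper_width: 0.001
grasp_force: 0.0
```

jog_arm:
  targets:
    - [[0, 0, 0], [0, 0, 0], 0]
    - [[0, 0, 0], [0, 0, 0], 0]

```text
time: 8.45
tool_pos: [0.5705, -0.2804, 0.201]
tool_rot: [-0.0, 0.157, 0.988, 0.0]
contact_force: [-0.4, -0.7, 0.8]
gripper_width: 0.002
grasp_force: 0.0
```

Run:
```python
from h import *
im,d,w=cloud("wrist"); cv2.imwrite("pics/w2.png",im[...,::-1])
s=state(); print(s["time"],s["tool_pos"],s["contact_force"])
q=np.array(s["tool_rot"]); Rm=R.from_quat(q[[1,2,3,0]])
p=w.reshape(-1,3); p=p[~np.isnan(p[:,0])]
t=p[(abs(p[:,2]-.128)<.006)&(np.hypot(p[:,0]-.572,p[:,1]+.281)<.04)].astype(np.float32)
print(len(t),t.mean(0) if len(t) else 0, cv2.minEnclosingCircle(t[:,:2].copy()) if len(t) else 0)
print(Rm.inv().apply(np.array([.572,-.281,.158])-s["tool_pos"])/.025)
```

```text
8.5 [ 0.5706964  -0.28024521  0.2011927 ] [ 0.58202607  0.23482844 -0.13174907]
3043 [ 0.57088214 -0.28289652  0.12775902] ((0.572321891784668, -0.2833748459815979), 0.022112756967544556)
[-0.05965982 -0.01312171  1.72767889]
```

View pics/w2.png

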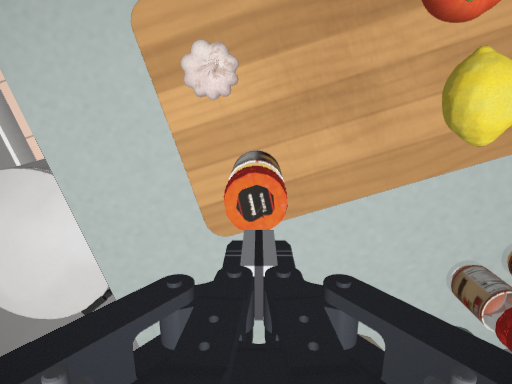

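The wrist view shows the board jar's red cap at about (255,198), just below the fingertips, with nothing near them. The cap measures (0.572, -0.282), within 2 mm of the tool. I descend 43 mm and hold.

jog_arm:
  targets:
    - [[0, 0, 0.3], [0, 0, 0], 0]
    - [[0, -0.1, 0.7], [0, 0, 0], 0]
    - [[0, -0.1, 1.1], [0, 0, 0], 0]
    - [[0, -0.1, 1.4], [0, 0, 0], 0]
    - [[0, -0.1, 1.6], [0, 0, 0], 0]
    - [[0, -0.1, 1.7], [0, 0, 0], 0]
    - [[0, -0.1, 1.7], [0, 0, 0], 0]
    - [[0, -0.1, 1.7], [0, 0, 0], 0]

```text
time: 9.5
tool_pos: [0.5703, -0.2838, 0.1593]
tool_rot: [0.0, 0.157, 0.988, -0.0]
contact_force: [-0.7, -0.6, 0.2]
gripper_width: -0.001
grasp_force: 0.0
```

jog_arm:
  targets:
    - [[0, 0, 0], [0, 0, 0], 0]
    - [[0, 0, 0], [0, 0, 0], 0]
    - [[0, 0, 0], [0, 0, 0], 0]
    - [[0, 0, 0], [0, 0, 0], 0]
    - [[0, 0, 0], [0, 0, 0], 0]
    - [[0, 0, 0], [0, 0, 0], 0]
    - [[0, 0, 0], [0, 0, 0], 0]
    - [[0, 0, 0], [0, 0, 0], 0]

```text
time: 10.5
tool_pos: [0.5701, -0.2836, 0.1588]
tool_rot: [-0.0, 0.157, 0.988, 0.0]
contact_force: [0.1, -0.2, -0.1]
gripper_width: -0.004
grasp_force: 0.0
```

jog_arm:
  targets:
    - [[0, 0, 0], [0, 0, 0], 0]
    - [[0, 0, 0], [0, 0, 0], 0]
    - [[0, 0, 0], [0, 0, 0], 0]
    - [[0, 0, 0], [0, 0, 0], 0]
    - [[0, 0, 0], [0, 0, 0], 0]
    - [[0, 0, 0], [0, 0, 0], 0]
    - [[0, 0, 0], [0, 0, 0], 0]
    - [[0, 0, 0], [0, 0, 0], 0]

```text
time: 11.5
tool_pos: [0.5701, -0.2836, 0.1588]
tool_rot: [0.0, 0.157, 0.988, -0.0]
contact_force: [-0.4, 0.4, -0.3]
gripper_width: 0.0
grasp_force: 0.0
```

jog_arm:
  targets:
    - [[0, 0, 0], [0, 0, 0], 0]
    - [[0, 0, 0], [0, 0, 0], 0]
    - [[0, 0, -0.2], [0, 0, 0], 0]
    - [[0, 0, -0.5], [0, 0, 0], 0]
    - [[0, 0, -0.9], [0, 0, 0], 0]
    - [[0, 0, -1.3], [0, 0, 0], 0]
    - [[0, 0, -1.6], [0, 0, 0], 0]
    - [[0, 0, -1.8], [0, 0, 0], 0]

```text
time: 12.5
tool_pos: [0.5703, -0.2837, 0.2047]
tool_rot: [0.0, 0.157, 0.988, -0.0]
contact_force: [0.6, -0.4, 0.9]
gripper_width: -0.001
grasp_force: 0.0
```

Run:
```python
from h import *
s=state(); print(s["time"],s["tool_pos"])
q=np.array(s["tool_rot"]); Rm=R.from_quat(q[[1,2,3,0]])
print(Rm.inv().apply(np.array([.564,-.077,.203])-s["tool_pos"])/.025)
```

```text
12.5 [ 0.57028184 -0.28371837  0.204663  ]
[2.80651151 7.78197419 0.06252653]
```

jog_arm:
  targets:
    - [[0.2, 0.5, 0], [0, 0, 0], 0]
    - [[0.6, 1.6, 0], [0, 0, 0], 0]
    - [[1.1, 3.0, 0], [0, 0, 0], 0]
    - [[1.6, 4.4, 0], [0, 0, 0], 0]
    - [[2.1, 5.8, 0], [0, 0, 0], 0]
    - [[2.5, 7.0, 0], [0, 0, 0], 0]
    - [[2.7, 7.6, 0], [0, 0, 0], 0]
    - [[2.8, 7.8, 0], [0, 0, 0], 0]

```text
time: 13.5
tool_pos: [0.5639, -0.0757, 0.2036]
tool_rot: [-0.0, 0.157, 0.988, -0.0]
contact_force: [0.1, -0.2, 0.1]
gripper_width: 0.002
grasp_force: 0.0
```

jog_arm:
  targets:
    - [[0, 0, 0], [0, 0, 0], 0]
    - [[0, 0, 0], [0, 0, 0], 0]

```text
time: 13.75
tool_pos: [0.5642, -0.0773, 0.2038]
tool_rot: [0.0, 0.158, 0.987, -0.0]
contact_force: [-0.2, -0.9, 0.0]
gripper_width: -0.001
grasp_force: 0.0
```

Run:
```python
from h import *
im,d,w=cloud("wrist"); cv2.imwrite("pics/w3.png",im[...,::-1])
s=state(); print(s["time"],s["tool_pos"],s["contact_force"])
q=np.array(s["tool_rot"]); Rm=R.from_quat(q[[1,2,3,0]])
p=w.reshape(-1,3); p=p[~np.isnan(p[:,0])]
t=p[(p[:,2]>.04)&(p[:,2]<.09)&(np.hypot(p[:,0]-.564,p[:,1]+.077)<.05)].astype(np.float32)
print(len(t),t[:,2].max(),t[t[:,2]>t[:,2].max()-.004].mean(0), cv2.minAreaRect(t[:,:2].copy()))
print(Rm.inv().apply(np.array([.564,-.077,.11])-s["tool_pos"])/.025)
```

```text
13.8 [ 0.56416781 -0.07736369  0.20377679] [0.68254171 0.07703807 0.60099968]
4177 0.081190586 [ 0.56399125 -0.08025688  0.07857031] ((0.5648969411849976, -0.08020714670419693), (0.06521760672330856, 0.06460488587617874), 34.01849365234375)
[0.01095179 0.01257066 3.75106867]
```

View pics/w3.png

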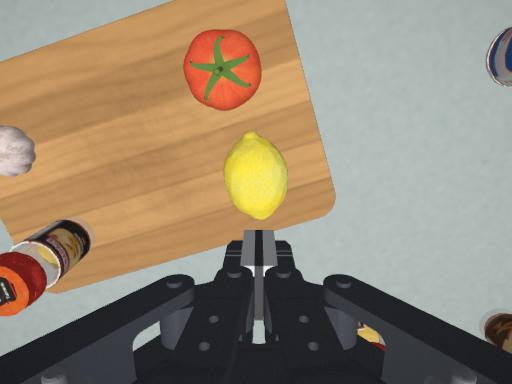

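The wrist view shows the lemon at about (257,175), under the fingertips and clear of the tomato. Its top is near (0.564, -0.079, 0.080). I shift about 2 mm, descend and hold.

jog_arm:
  targets:
    - [[0, 0, 0.4], [0, 0, 0], 0]
    - [[0, -0.1, 1.1], [0, 0, 0], 0]
    - [[0, -0.1, 1.9], [0, 0, 0], 0]
    - [[0, -0.1, 2.7], [0, 0, 0], 0]
    - [[0, -0.1, 3.3], [0, 0, 0], 0]
    - [[0, -0.1, 3.6], [0, 0, 0], 0]
    - [[0, -0.1, 3.7], [0, 0, 0], 0]
    - [[0, -0.1, 3.7], [0, 0, 0], 0]

```text
time: 14.8
tool_pos: [0.5638, -0.079, 0.1118]
tool_rot: [0.0, 0.157, 0.988, -0.0]
contact_force: [0.4, 0.1, -0.1]
gripper_width: -0.001
grasp_force: 0.0
```

jog_arm:
  targets:
    - [[0, 0, 0], [0, 0, 0], 0]
    - [[0, 0, 0], [0, 0, 0], 0]
    - [[0, 0, 0], [0, 0, 0], 0]
    - [[0, 0, 0], [0, 0, 0], 0]
    - [[0, 0, 0], [0, 0, 0], 0]
    - [[0, 0, 0], [0, 0, 0], 0]
    - [[0, 0, 0], [0, 0, 0], 0]
    - [[0, 0, 0], [0, 0, 0], 0]

```text
time: 15.8
tool_pos: [0.5634, -0.0789, 0.1113]
tool_rot: [-0.0, 0.157, 0.988, 0.0]
contact_force: [-0.4, -0.6, 0.0]
gripper_width: 0.001
grasp_force: 0.0
```

jog_arm:
  targets:
    - [[0, 0, 0], [0, 0, 0], 0]
    - [[0, 0, 0], [0, 0, 0], 0]
    - [[0, 0, 0], [0, 0, 0], 0]
    - [[0, 0, 0], [0, 0, 0], 0]
    - [[0, 0, 0], [0, 0, 0], 0]
    - [[0, 0, 0], [0, 0, 0], 0]
    - [[0, 0, 0], [0, 0, 0], 0]
    - [[0, 0, 0], [0, 0, 0], 0]

```text
time: 16.8
tool_pos: [0.5634, -0.0789, 0.1113]
tool_rot: [0.0, 0.157, 0.988, 0.0]
contact_force: [0.6, -1.2, 1.4]
gripper_width: -0.001
grasp_force: 0.0
```

jog_arm:
  targets:
    - [[0, 0, 0], [0, 0, 0], 0]
    - [[0, 0, 0], [0, 0, 0], 0]
    - [[0, 0, -0.3], [0, 0, 0], 0]
    - [[0, 0, -1.0], [0, 0, 0], 0]
    - [[0, 0, -1.9], [0, 0, 0], 0]
    - [[0, 0, -2.8], [0, 0, 0], 0]
    - [[0, 0, -3.4], [0, 0, 0], 0]
    - [[0, 0, -3.7], [0, 0, 0], 0]

```text
time: 17.8
tool_pos: [0.5639, -0.079, 0.2057]
tool_rot: [0.001, 0.157, 0.988, -0.0]
contact_force: [-0.6, 0.1, -0.3]
gripper_width: 0.005
grasp_force: 0.0
```

jog_arm:
  targets:
    - [[0, 0, 0], [0, 0, 0], 0]
    - [[0, 0, 0], [0, 0, 0], 0]

```text
time: 18.05
tool_pos: [0.5628, -0.0787, 0.2027]
tool_rot: [-0.001, 0.157, 0.988, 0.0]
contact_force: [0.4, 0.1, 0.3]
gripper_width: 0.001
grasp_force: 0.0
```

Run:
```python
from plant import *
s=state(); print(s["time"],s["tool_pos"],s["contact_force"])
print(job_done())
```

```text
18.05 [ 0.562823   -0.07874922  0.20272591] [0.35064506 0.1049999  0.32516882]
the job is handed in; nothing more can be done
None
```

The arm pointed at the mustard jar, the board spice jar and the lemon in that order, about 3 cm above each and within about 5 mm of its middle, holding just over 2 s each time with no sign of contact; the job was handed in at 18 s.

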